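# Lock the name sign into its slotted table base

### The job

Set up the signing table: lift the name sign out of its wooden caddy, pass the steel T-toggle at its foot down through the slot in the red base, press it down against the spring and turn it a quarter turn, then ease it up until the toggle settles in its notch and the sign stands upright, held by the base, with its bar square across the slot. Feel your way gently - do not force the toggle against the base - let go of the sign, and leave everything else on the table where it is.

Things in the scene. Friction and masses are not known exactly. Their poses are not given: they have to be found in the camera images.
- sign: Loose name sign on a T-toggle foot, 100 mm tall, about 0.14 kg, standing in the caddy at the start. Origin: centre of the underside of the toggle's steel crossbar; z up along the sign, x along the crossbar, which is 36 (x) by 9 (y) by 8 mm high, rounded edges, on an 8.4 mm stem. Both ways round are alike.
- panel (a point): Centre of the sign's white panel, 71 mm above the sign's origin: the panel is 10 mm thick (along the sign's x), 110 mm wide (y), 58 mm high, with an orange stripe near its top and a blue one near its lower edge. The place to grip, pinched across its thickness.
- collar (a point): Centre of the underside of the black collar on the sign's stem, 21 mm above the sign's origin; the collar is 28 mm across and 5 mm thick.
- caddy: Fixed wooden block 120 (x) by 80 (y) by 34 mm high, origin at the centre of its underside. Pocket in its top 48 (x) by 16 (y) mm, 26 mm deep: the crossbar hangs in it and the collar rests on the block's top.
- base: Fixed red sign base 150 (x) by 110 (y) mm, 45 mm high overall, origin at the centre of its underside. On top, between two dark side strips, an aluminium socket plate 106 (x) by 80 (y) mm, 6 mm thick, with a through slot 42 mm long along the base's y and 12 mm wide along its x.
- mouth (a point): Centre of the base, level with the socket plate's top, 45 mm above the table. The plate was set by hand along the base's x and is stuck there: the slot's centre lies up to 13 mm from this point towards the base's +x or -x (not measured: find it by sight or feel); along y it is centred.
- notch (a point): Centre of the base, level with the plate's underside (39 mm). Here ribs 4 mm high leave a 13 mm wide notch along the base's x, at right angles to the slot. The crossbar turns freely under the ribs with the sign's origin less than 27 mm above the table; the collar meets the plate at 24 mm. Locked in the notch the origin is at 31 mm, the collar 7 mm above the plate.
- spring (a point): Centre of the base at the height (34 mm) where the crossbar's underside meets the spring pad under the slot: about 3 N at first, 10 N when the collar meets the plate. Turned a quarter turn either way and let up, the crossbar is lifted by the pad into the notch and held there with about 5 N. Let go while pressed down, it snaps up hard.
- marker_blue: Bystander: blue marker 112 mm long, 13 mm thick, lying along x near the middle.
- marker_yellow: Bystander: yellow marker 112 mm long, 13 mm thick, lying along x near the middle.
- water: Bystander: standing water bottle 62 mm across, 190 mm tall; origin under its centre.
- tin: Bystander: open pen tin 110 by 180 by 30 mm.
- tent_card: Bystander: blank white tent card 200 mm wide, 85 mm tall.
- mug: Bystander: blue mug 80 mm across, 90 mm tall.
- sketchbook: Bystander: closed sketchbook 216 by 306 by 18 mm.
Not all that is in view belongs to the job. What is shaped like the sign but green is not meant. What is shaped like the base but turquoise is not meant.

How it is judged:
By the outcome, as a careful person would: the job done as asked, in the order asked, and still so for the second after the job is handed in, with the robot touching nothing.
It also fails if it takes over 72 s, if anything falls off the work surface, if the arm or the gripper's body presses on something with over 40 N, if the wrist force passes 120 N, or if a joint passes its speed limit or range.

### The arm

A 6-joint arm with a two-finger parallel gripper is mounted at the origin on the work surface. World frame = base frame: x ahead of the robot, y to its left, z up, the work surface at z = 0. Lengths are in m, angles in rad, forces in N, time in s.
With the tool pointing down it reaches from about 0.275 to 0.75 m from the base axis. Payload 10.2 kg.
Tool frame: the origin (TCP) lies at the very end of the fingers, on their centre line; the grasp point (between the pads) lies 19 mm behind it; z points along the fingers, y is the line along which they close (so a half turn about z gives the same grasp; the last joint's range is limited). The gripper opens to 88 mm and grips with 3 to 60 N. Pads are 18 mm wide; open, the fingers measure 123 mm over their backs; the gripper's body (75 mm by 187 mm) begins 45 mm behind the grasp point.
Start: joints at [-1.42, 0.313, 1.498, -0, 1.331, -0.223], TCP at [0.192, -0.489, 0.239] pointing down, gripper open.
Joint ranges: [-2.94, 2.94], [-0.97, 2.17], [0.19, 2.56], [-1.23, 4.37], [0.02, 3.11], [-2.88, 2.88]. Speed limits (rad/s): [2.39, 2.39, 3.01, 3.14, 3.14, 3.14].

### API

Orientations are given as a unit quaternion [w, x, y, z].
In Python, from plant import sense, read_camera, finish_job, trace gives the robot as it stands. The module is installed in compiled form; this text tells all that it offers.
- The arm moves only by the tool play_rows, never from a script. Its arguments are lists of equal length, an entry for each row: "linear": the shift along the tool's x, y, z in cm, a list of three; "spin": the turn about the tool's z in degrees; "hand": the opening, from -1 (shut) to 1 (fully open), so that 0 is half open. In form: {"linear": [[x, y, z], ...], "spin": [spin, ...], "hand": [hand, ...]}. A call has 1 to 20 rows; each row is the pose to reach, as a shift and turn from the pose commanded when the call began, along the tool's axes at that moment; what a row does not reach only later rows make up. A row lasts 1/10 s, in which the tool goes at most 50 mm and 8.59 degrees, less where a joint would pass 70% of its speed; a pose out of reach is approached as far as the arm can. A call with a gripper value outside its range is refused whole. The fingers move at their own pace and stop on an object; "newtons" is the grip in N (left out, the last holds). Time passes only in rows, so rows that repeat a pose let the fingers close. It gives the time, the measured TCP pose, the force, the opening and the grip force at its end, in the units of the state.
- sense(): the state, without advancing time (a new reading comes with each control period).
- read_camera(name): name is "side" or "top" or "wrist"; returns a dict with "frame" (420x560x3 uint8, red, green, blue), "intrinsics" (3x3 intrinsics, pixels), "xyz" and "attitude" of the camera in the world. Camera axes: x right, y up, looking along -z (the intrinsics and any distortion apply to the point x, -y, -z); pixel columns grow to the right and rows downward; lengths in m; the calibration is good to about 2 mm. A picture is of the moment at which its call begins. There is no depth.
- finish_job(): hands the job in; it is judged then, once.
Trained networks look in a picture, given as the dict that the camera call returned (one of the last four; its "shot" number tells which), for a name from the list of things; names that differ only in an ending like _2 or _b are one class to them, and where a whole thing is asked for, a point or a joint stands for the part that bears it (a point fixed in the world has none). Each returns a list of dicts, best first, with "confidence" (0 to 1); they miss things now and then, are a little off and sometimes report something else, mostly with a low value. They report only what shows in the picture. A call takes as long as a camera call. They do not tell look-alikes from the thing itself.
- trace(picture, name): "region" (420x560 bool, what is visible of it) and "point" ([row, column] in pixels, amid what is visible of it).
The state is a dict: "t": time; "joint_pos": joint angles; "joint_velocities": joint speeds; "joint_torque": joint torques, N m; "tool_pos": TCP position; "tcp_rot": TCP orientation; "contact_force": force on the tool from outside, world axes, zero at the start; "moment": the same for the moment, N m; "finger_gap": finger opening in m; "grip_force": force on a finger pad.
Only numpy, scipy, OpenCV 4.12 (cv2) and the standard library are available. Lean on these libraries where they do the work, as an engineer would, in place of code of your own. Each camera call takes 0.05 s, during which the arm holds its last target. There are 200 camera calls.

## Working session

There is one attempt and no reset: what is moved stays moved. The work goes in short steps, Python scripts to look and compute and a tool call to move; the robot and the scene stay as the last step left them, time stands still between calls to the robot, and variables do not carry over. Pictures are saved under pics/ and viewed, at most 10 in all, crops included, and the job is handed in when it is done.

Besides the shell and the picture viewer there is one more tool, called after "Request:" as a command line: name --pt "numbers of a row" for each row, then --argument value for the rest. play_rows: Moves the arm, as the interface text tells. Its arguments: {"type":"object","properties":{"linear":{"type":"array","items":{"type":"array","items":{"type":"number"}}},"spin":{"type":"array","items":{"type":"number"}},"hand":{"type":"array","items":{"type":"number"}},"newtons":{"type":"number"}},"required":["linear","spin","hand"]}

```bash
mkdir -p pics; cat > h.py <<'E'
import numpy as np, cv2
from scipy.spatial.transform import Rotation as R
from plant import sense, read_camera, finish_job, trace
def rot(q):
    q=np.asarray(q,float)
    return q if q.shape==(3,3) else R.from_quat(np.r_[q[1:],q[0]]).as_matrix()
def ray(p,rc):
    K=p["intrinsics"]; d=np.linalg.inv(K)@[rc[1],rc[0],1.]
    return np.array(p["xyz"]), rot(p["attitude"])@(d*[1,-1,-1])
def atz(p,rc,z):
    o,d=ray(p,rc); return o+d*(z-o[2])/d[2]
def tri(a,b):
    A=np.zeros((3,3));B=np.zeros(3)
    for p,rc in (a,b):
        o,d=ray(p,rc); d/=np.linalg.norm(d); P=np.eye(3)-np.outer(d,d); A+=P;B+=P@o
    return np.linalg.solve(A,B)
def proj(p,X):
    K=p["intrinsics"]; c=rot(p["attitude"]).T@(np.asarray(X,float)-p["xyz"]); q=K@(c*[1,-1,-1]); return np.array([q[1],q[0]])/q[2]
def save(n,im,s=1): cv2.imwrite("pics/"+n+".png",cv2.resize(im[:,:,::-1],None,fx=s,fy=s,interpolation=cv2.INTER_CUBIC))
E
python3 - <<'E'
from h import *
s=sense();print(s["tool_pos"],s["tcp_rot"],s["contact_force"])
T=read_camera("top");S=read_camera("side")
print({k:(v if k!='frame' else 0) for k,v in T.items()}, S["xyz"])
save("a",np.hstack([cv2.resize(T["frame"],None,fx=.7,fy=.7),cv2.resize(S["frame"],None,fx=.7,fy=.7)]))
for n in("sign","panel","collar","caddy","base"):
    for nm,p in(("T",T),("S",S)):
        print(n,nm,[(np.round(r["point"]),round(r["confidence"],2),int(r["region"].sum()),np.round(atz(p,r["point"],.04),3)) for r in trace(p,n)])
E
```

```text
[ 0.19167752 -0.488496    0.23816312] [-6.31347327e-04  9.82582955e-01  1.85823400e-01  3.09560855e-05] [-0.06682872 -0.49018273 -0.8527635 ]
{'frame': 0, 'intrinsics': array([[396.98091513,   0.        , 279.70140333],
       [  0.        , 396.98091513, 205.89347407],
       [  0.        ,   0.        ,   1.        ]]), 'xyz': array([0.41808768, 0.11331562, 1.27277182]), 'attitude': array([ 0.71109939,  0.02256177, -0.03474656, -0.70186986]), 'shot': 1} [ 0.36026974 -1.13920591  1.09817716]
sign T [(array([182., 429.]), 0.69, 271, array([ 0.6  , -0.378,  0.04 ])), (array([186., 379.]), 0.67, 266, array([ 0.587, -0.219,  0.04 ]))]
sign S [(array([271., 332.]), 0.86, 372, array([ 0.593, -0.17 ,  0.04 ])), (array([266., 272.]), 0.86, 325, array([ 0.432, -0.129,  0.04 ])), (array([333., 346.]), 0.58, 332, array([ 0.59 , -0.378,  0.04 ]))]
panel T [(array([182., 430.]), 0.63, 306, array([ 0.601, -0.381,  0.04 ])), (array([234., 353.]), 0.54, 167, array([ 0.433, -0.138,  0.04 ])), (array([185., 381.]), 0.48, 237, array([ 0.589, -0.225,  0.04 ]))]
panel S [(array([272., 330.]), 0.9, 362, 
[... 644 characters left out ...]
-0.2 ,  0.04]))]
caddy S [(array([290., 327.]), 0.79, 1135, array([ 0.567, -0.235,  0.04 ])), (array([236., 314.]), 0.64, 202, array([ 0.566, -0.025,  0.04 ]))]
base T [(array([221., 258.]), 0.9, 1713, array([0.47 , 0.159, 0.04 ])), (array([289., 397.]), 0.75, 756, array([ 0.267, -0.271,  0.04 ])), (array([219., 126.]), 0.7, 6799, array([0.472, 0.565, 0.04 ])), (array([295., 233.]), 0.6, 1937, array([0.245, 0.231, 0.04 ]))]
base S [(array([319., 203.]), 0.91, 2089, array([ 0.238, -0.291,  0.04 ])), (array([205., 275.]), 0.69, 1450, array([0.466, 0.137, 0.04 ])), (array([197., 227.]), 0.69, 250, array([0.314, 0.195, 0.04 ])), (array([296., 399.]), 0.62, 1331, array([ 0.752, -0.282,  0.04 ]))]
```

View pics/a.png

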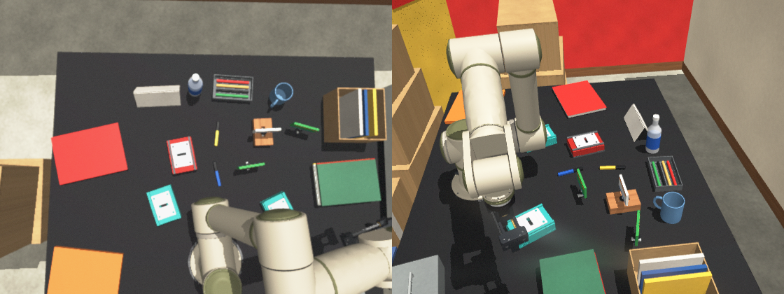

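The picture, in 560x420 top-view pixels: the white sign stands in the wooden caddy at about (row 186, col 380). Green look-alikes are at (182,429) and (235,355). The red base is at (221,258), with turquoise look-alikes at (295,233) and (289,397). So I take the white sign at (186,380) and the red base at (221,258), and confirm both in a crop.

```bash
python3 - <<'E'
from h import *
T=read_camera("top");S=read_camera("side")
def crop(p,r,c,h=30,w=40): return cv2.resize(p["frame"][r-h:r+h,c-w:c+w],(400,300),interpolation=cv2.INTER_CUBIC)
save("b",np.vstack([np.hstack([crop(T,190,378),crop(T,221,258)]),np.hstack([crop(S,285,327),crop(S,205,275)])]))
def near(p,n,rc):
    return min(trace(p,n),key=lambda r:np.hypot(*(np.array(r["point"])-rc)))
def rect(p,m,z):
    ys,xs=np.nonzero(m); P=np.array([atz(p,(y,x),z)[:2]*1000 for y,x in zip(ys,xs)],np.float32)
    return cv2.minAreaRect(P)
for n,t,s,zs in(("panel",(186,380),(272,330),(.105,)),("caddy",(194,373),(290,327),(.034,)),("base",(221,258),(205,275),(.045,))):
    a=near(T,n,t);b=near(S,n,s); print(n,tri((T,a["point"]),(S,b["point"])),a["point"],b["point"])
    for z in zs: print(rect(T,a["region"],z),rect(S,b["region"],z))
E
```

```text
panel [ 0.57468946 -0.21182567  0.07948421] [189.3, 380.1] [272.5, 330.2]
((570.6651000976562, -204.34149169921875), (29.96221923828125, 114.02473449707031), 0.8491581082344055) ((575.08740234375, -228.03860473632812), (152.08384704589844, 33.035499572753906), 83.48359680175781)
caddy [ 0.56796209 -0.21055113  0.01803481] [194.1, 374.5] [287.8, 327.1]
((580.7661743164062, -205.01834106445312), (127.88267517089844, 84.98873138427734), 3.5627987384796143) ((579.1715698242188, -225.41249084472656), (127.04414367675781, 109.00872039794922), 3.785597324371338)
base [0.4709527  0.15926535 0.00790216] [221.7, 258.4] [207.7, 276.2]
((471.4504699707031, 155.9388427734375), (149.66937255859375, 109.65731811523438), 11.908792495727539) ((470.2730712890625, 127.11539459228516), (162.43519592285156, 156.0704803466797), 10.623361587524414)
```

View pics/b.png

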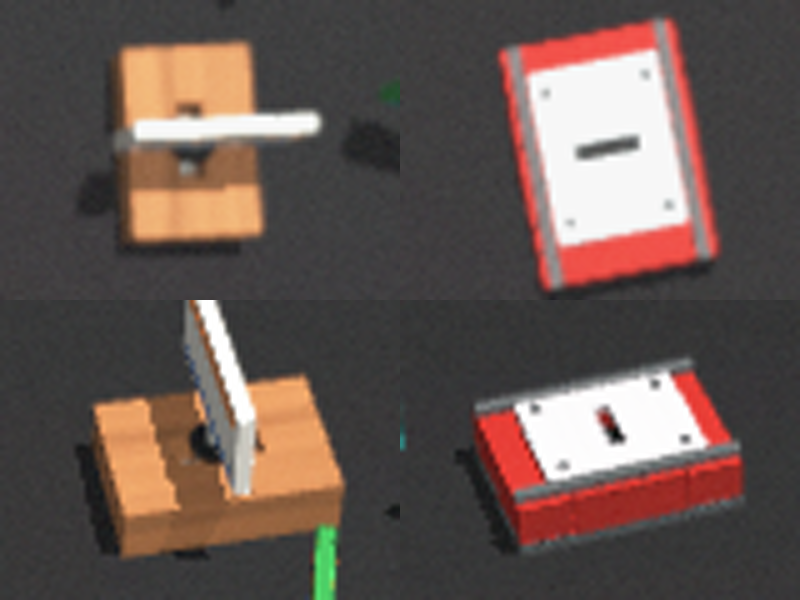

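Confirmed: the white sign with blue and orange stripes stands in the caddy, panel width along world y. The red base has its slot near the plate's centre. Moving above the sign.

Request:
play_rows --pt "46 -12.4 -3" --pt "46 -12.4 -3" --pt "46 -12.4 -3" --pt "46 -12.4 -3" --pt "46 -12.4 -3" --pt "46 -12.4 -3" --pt "46 -12.4 -3" --pt "46 -12.4 -3" --pt "46 -12.4 -3" --pt "46 -12.4 -3" --pt "46 -12.4 -3" --pt "46 -12.4 -3" --pt "46 -12.4 -3" --pt "46 -12.4 -3" --pt "46 -12.4 -3" --pt "46 -12.4 -3" --pt "46 -12.4 -3" --pt "46 -12.4 -3" --spin '[-71.6,-71.6,-71.6,-71.6,-71.6,-71.6,-71.6,-71.6,-71.6,-71.6,-71.6,-71.6,-71.6,-71.6,-71.6,-71.6,-71.6,-71.6]' --hand '[0,0,0,0,0,0,0,0,0,0,0,0,0,0,0,0,0,0]' --newtons 35

```text
t: 2.8
tool_pos: [0.5746, -0.2054, 0.2687]
tcp_rot: [0.0, 0.688, 0.725, 0.0]
contact_force: [-0.8, 0.1, 0.7]
finger_gap: 0.0443
grip_force: 0.0
```

```bash
python3 - <<'E'
from h import *
s=sense();print(s["t"],s["tool_pos"],rot(s["tcp_rot"]).round(3).tolist(),s["joint_pos"],s["contact_force"])
W=read_camera("wrist");print(W["intrinsics"][0],W["xyz"],W["attitude"])
save("c",W["frame"],1.2)
for n in("panel","caddy"):
    for r in trace(W,n): print(n,r["point"],r["confidence"],r["region"].sum())
print(proj(W,[.575,-.205,.034]))
E
```

```text
2.8 [ 0.57458782 -0.20542304  0.268743  ] [[-0.053, 0.999, 0.0], [0.999, 0.053, 0.0], [0.0, 0.0, -1.0]] [-5.35130009e-01  4.89015539e-01  1.16559958e+00  2.96688298e-05
  1.48696898e+00 -5.87677082e-01] [-0.83668162  0.05950144  0.73371379]
[370.0259373    0.         282.08119851] [ 0.57150689 -0.13109394  0.41518402] [ 0.98905138 -0.14527408 -0.00402626  0.02562428]
panel [180.3, 284.7] 0.79 1973
panel [317.2, 297.5] 0.63 1542
panel [97.0, 116.9] 0.58 5452
caddy [166.6, 297.2] 0.74 7769
[173.55624678 281.56202399]
```

View pics/c.png

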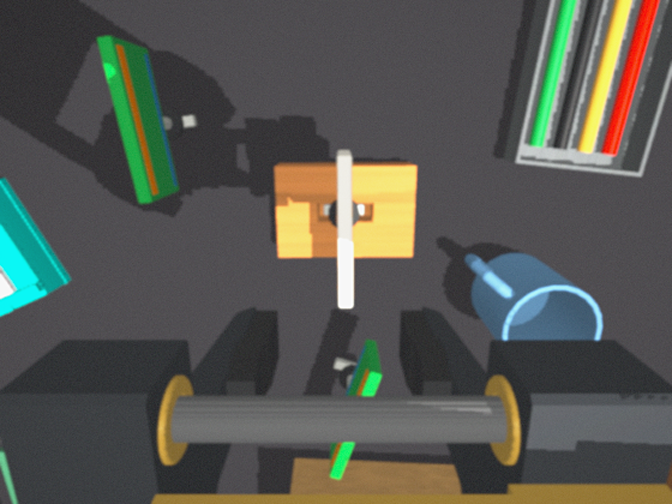

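The wrist view shows the white sign in the caddy at about (175,287), the green look-alikes off to the side, and the fingers straddling around column 285. Measuring the panel's line and the caddy.

```bash
python3 - <<'E'
from h import *
W=read_camera("wrist")
r=trace(W,"panel")[0]; ys,xs=np.nonzero(r["region"]); print(r["point"],ys.min(),ys.max(),xs.min(),xs.max())
for z in(.113,.1):
    P=np.array([atz(W,q,z)[:2]*1000 for q in zip(ys,xs)],np.float32); print(z,cv2.minAreaRect(P))
r=trace(W,"caddy")[0]; ys,xs=np.nonzero(r["region"]); P=np.array([atz(W,q,.034)[:2]*1000 for q in zip(ys,xs)],np.float32); print(cv2.minAreaRect(P))
print("collar",atz(W,(177.5,286.7),.039),"ends",atz(W,(255,288),.113),atz(W,(126,287),.113))
E
```

```text
[314.9, 298.7] 282 398 275 318
0.113 ((596.7494506835938, -352.89501953125), (36.564212799072266, 130.34954833984375), 0.398404985666275)
0.1 ((597.8330078125, -362.4419860839844), (38.13741683959961, 135.9578399658203), 0.3984401524066925)
((581.4176025390625, -205.80361938476562), (121.60565948486328, 83.67594146728516), 2.9740567207336426)
collar [ 0.58052565 -0.20777325  0.039     ] ends [ 0.58378647 -0.26218929  0.113     ] [ 0.57667846 -0.15094984  0.113     ]
```

Request:
play_rows --pt "-0.1 0.6 5" --pt "-0.1 0.6 9" --pt "-0.1 0.6 13" --pt "-0.1 0.6 16" --pt "-0.1 0.6 18" --pt "-0.1 0.6 19.5" --pt "-0.1 0.6 20.4" --pt "-0.1 0.6 20.4" --pt "-0.1 0.6 20.4" --pt "-0.1 0.6 20.4" --pt "-0.1 0.6 20.4" --pt "-0.1 0.6 20.4" --pt "-0.1 0.6 20.4" --pt "-0.1 0.6 20.4" --pt "-0.1 0.6 20.4" --pt "-0.1 0.6 20.4" --pt "-0.1 0.6 20.4" --spin '[0,0,0,0,0,0,0,0,0,0,0,0,0,0,0,0,0]' --hand '[0,0,0,0,0,0,0,0,0,-1,-1,-1,-1,-1,-1,-1,-1]' --newtons 35

```text
t: 4.8
tool_pos: [0.5807, -0.206, 0.0648]
tcp_rot: [0.0, 0.688, 0.725, -0.0]
contact_force: [-1.0, -0.7, 1.9]
finger_gap: 0.0101
grip_force: 35.0
```

Request:
play_rows --pt "0 0 -0.5" --pt "0 0 -1.5" --pt "0 0 -3" --pt "0 0 -5.5" --pt "0 0 -9" --pt "0 0 -13" --pt "0 0 -17" --pt "0 0 -19" --pt "0 0 -19" --spin '[0,0,0,0,0,0,0,0,0]' --hand '[-1,-1,-1,-1,-1,-1,-1,-1,-1]'

```text
t: 5.7
tool_pos: [0.5814, -0.2064, 0.259]
tcp_rot: [0.003, 0.688, 0.726, 0.001]
contact_force: [0.2, 0.1, -2.2]
finger_gap: 0.0093
grip_force: 35.0
```

Request:
play_rows --pt "3 0.1 0" --pt "7 0.2 0" --pt "11 0.3 0" --pt "15 0.4 0" --pt "19 0.5 0" --pt "23 0.6 0" --pt "27 0.7 0" --pt "31 0.8 0" --pt "35 0.8 0" --pt "37 0.8 0" --pt "38.3 0.8 0" --pt "38.3 0.8 0" --pt "38.3 0.8 0" --pt "38.3 0.8 0" --pt "38.3 0.8 0" --pt "38.3 0.8 0" --spin '[-8,-16,-24,-32,-40,-48,-56,-64,-72,-80,-88,-96,-99,-99,-99,-99]' --hand '[-1,-1,-1,-1,-1,-1,-1,-1,-1,-1,-1,-1,-1,-1,-1,-1]'

```text
t: 7.3
tool_pos: [0.5684, 0.1768, 0.2544]
tcp_rot: [-0.0, -0.104, 0.995, 0.0]
contact_force: [-0.2, -0.4, -1.7]
finger_gap: 0.01
grip_force: 35.0
```

```bash
python3 - <<'E'
from h import *
s=sense();print(s["t"],s["tool_pos"],rot(s["tcp_rot"]).round(4).tolist(),s["joint_pos"],s["contact_force"],s["moment"])
W=read_camera("wrist");T=read_camera("top");S=read_camera("side")
np.save("w.npy",{"W":W,"T":T,"S":S},allow_pickle=True)
save("d",W["frame"],1.4)
for nm,p in(("W",W),("T",T)):
  for r in trace(p,"base"):
    ys,xs=np.nonzero(r["region"]); P=np.array([atz(p,q,.045)[:2]*1000 for q in zip(ys,xs)],np.float32); print(nm,r["point"],round(r["confidence"],2),cv2.minAreaRect(P))
print(proj(W,[.4714,.156,.045]),proj(T,[.4714,.156,.045]),"slot by top",atz(T,(220.6,259.6),.045))
E
```

```text
7.3 [0.56840314 0.17675544 0.25436775] [[-0.9784, -0.2069, -0.0006], [-0.2069, 0.9784, 0.0], [0.0006, 0.0001, -1.0]] [ 1.04811496e-01  4.61107287e-01  1.24462457e+00  7.85540610e-05
  1.43645929e+00 -1.67436458e+00] [-0.24101921 -0.43748686 -1.71538406] [ 0.07210077 -0.11137988 -0.03466062]
W [71.9, 287.7] 0.64 ((480.22625732421875, 159.35595703125), (130.88525390625, 108.44988250732422), 11.729269981384277)
W [176.1, 538.7] 0.49 ((512.4570922851562, 410.4583740234375), (206.61370849609375, 57.01605987548828), 24.040109634399414)
T [284.2, 214.9] 0.78 ((256.4518737792969, 279.91363525390625), (112.06709289550781, 32.114036560058594), 12.777432441711426)
T [306.2, 400.5] 0.67 ((227.00546264648438, -276.49847412109375), (158.8836669921875, 115.88228607177734), 26.796035766601562)
T [235.6, 277.4] 0.65 ((478.6681823730469, 116.69465637207031), (151.77798461914062, 21.473482131958008), 19.250091552734375)
[ 69.64394182 281.79546014] [220.63232686 259.061218  ] slot by top [0.47152179 0.15433751 0.045     ]
```

View pics/d.png

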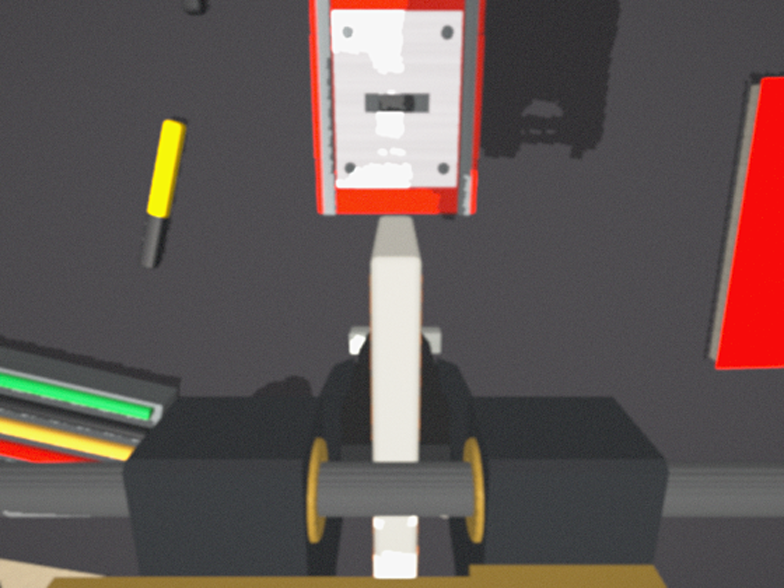

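The base plate's slot shows at (73,283) in wrist pixels, and the sign hangs straight, with its crossbar at (243,282). Measuring both in the tool frame.

```bash
cat >> h.py <<'E'
def intool(p,rc,z,s):
    return (rot(s["tcp_rot"]).T@(atz(p,rc,z)-s["tool_pos"]))*1000
def rows(p,c0,c1,r0,r1):
    g=cv2.cvtColor(p["frame"],cv2.COLOR_RGB2GRAY).astype(float); return g[r0:r1,c0:c1].mean(1)
E
python3 - <<'E'
from h import *
D=np.load("w.npy",allow_pickle=True).item();W=D["W"];s=sense()
g=cv2.cvtColor(W["frame"],cv2.COLOR_RGB2GRAY)
print(g[62:86,262:276].mean(1).round(),g[62:86,293:304].mean(1).round()); print(g[71:75,252:314].mean(0).round())
print("bar",intool(W,(243.6,282.1),s["tool_pos"][2]-.046,s))
print("end top",intool(W,(184.5,282.3),s["tool_pos"][2]+.048,s),"low",intool(W,(154.3,281.5),s["tool_pos"][2]-.010,s))
print("slot",intool(W,(72.9,283.6),.045,s),atz(W,(72.9,283.6),.045), atz(W,(72.9,260.7),.045),atz(W,(72.9,306.4),.045))
print("plate row edges",[atz(W,(r/1.4,396/1.4),.045) for r in(9,188,214)])
E
```

```text
[230. 229. 228. 224. 196. 147. 115. 108. 107. 106. 104. 104. 103. 104.
 104. 101. 103. 150. 218. 236. 239. 240. 240. 240.] [228. 228. 228. 221. 186. 137. 107.  97.  96.  96.  96.  95.  94.  94.
  95.  96. 100. 122. 172. 215. 227. 229. 230. 231.]
[226. 226. 226. 225. 226. 226. 224. 216. 181. 135. 112. 109. 112. 110.
 108. 110. 110. 105.  96.  88.  94. 101. 104. 104. 105. 104. 104. 104.
 104. 106. 102. 104. 103. 102. 100.  93.  78.  64.  60.  58.  58.  60.
  59.  72.  92. 104. 112. 111. 112. 109. 109. 109. 110. 125. 170. 210.
 224. 227. 227. 226. 226. 226.]
bar [-3.36409871 -0.0636863  45.99988126]
end top [ 51.40100689   0.07462017 -47.99820147] low [51.3832285  -0.23145879 10.0017924 ]
slot [ 96.5646883    1.44994125 209.70106982] [0.47375984 0.15816228 0.045     ] [0.47802518 0.13792551 0.045     ] [0.46951313 0.17831066 0.045     ]
plate row edges [array([0.42129071, 0.14638447, 0.045     ]), array([0.52722381, 0.16877898, 0.045     ]), array([0.54435592, 0.17240074, 0.045     ])]
```

Request:
play_rows --pt "1 0.1 2" --pt "2 0.1 5" --pt "3 0.1 8" --pt "3 0.1 10" --pt "3 0.1 11" --pt "3 0.1 11" --pt "3 0.1 11" --spin '[0,0,0,0,0,0,0]' --hand '[-1,-1,-1,-1,-1,-1,-1]'

```text
t: 8.25
tool_pos: [0.5396, 0.1716, 0.1457]
tcp_rot: [0.001, -0.105, 0.995, -0.0]
contact_force: [1.3, -0.0, -1.0]
finger_gap: 0.0101
grip_force: 35.0
```

```bash
python3 - <<'E'
from h import *
s=sense();W=read_camera("wrist");print(s["tool_pos"],s["contact_force"],s["moment"])
g=cv2.cvtColor(W["frame"],cv2.COLOR_RGB2GRAY).astype(float)
R0=rot(s["tcp_rot"])
pc=proj(W,np.array(s["tool_pos"])+R0@[.0665,.0005,s["tool_pos"][2]-.045]);print(pc)
r,c=pc.round().astype(int)
def edges(v):
    d=np.diff(v);i=d.argmin();j=i+d[i:].argmax();return i+.5,j+.5
h=30
for o in(-20,-14,14,20): a=edges(g[r-h:r+h,c+o-2:c+o+3].mean(1));print(o,a[0]+r-h,a[1]+r-h)
for o in(-5,0,5): a=edges(g[r+o-1:r+o+2,c-50:c+50].mean(0));print(a[0]+c-50,a[1]+c-50)
save("e",W["frame"],1.4)
E
```

```text
[0.53962714 0.17162276 0.14569484] [ 1.34627097 -0.03687067 -1.00378949] [ 0.11693838 -0.09014363 -0.02457247]
[110.55260708 282.80657236]
-20 99.5 118.5
-14 99.5 118.5
14 100.5 118.5
20 99.5 118.5
250.5 314.5
250.5 314.5
251.5 314.5
```

View pics/e.png

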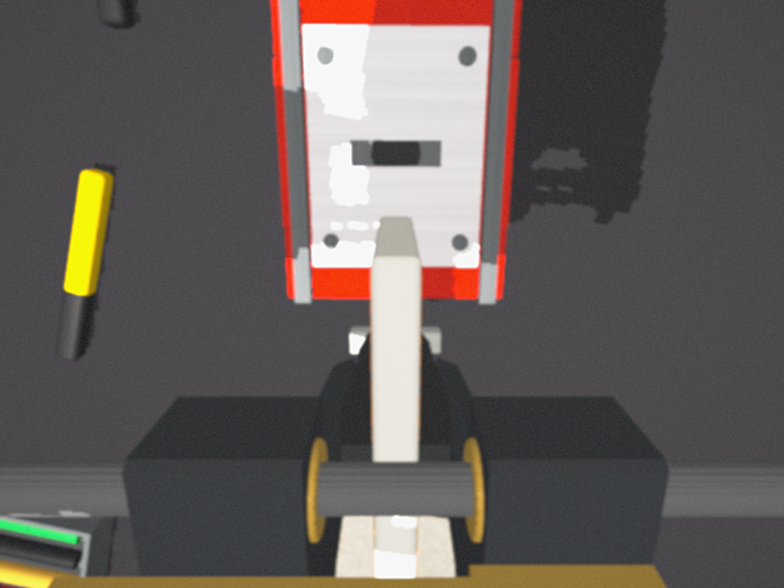

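The slot is now sharp at (109,283), its ends at columns 251 and 314. It agrees with the first measurement. Moving over it, bar just above the plate.

Request:
play_rows --pt "2.5 0.05 0" --pt "5 0.05 0" --pt "6.5 0.05 1" --pt "7.1 0.05 2" --pt "7.1 0.05 3" --pt "7.1 0.05 3.6" --pt "7.1 0.05 3.6" --pt "7.1 0.05 3.6" --pt "7.1 0.05 3.6" --spin '[0,0,0,0,0,0,0,0,0]' --hand '[-1,-1,-1,-1,-1,-1,-1,-1,-1]'

```text
t: 9.2
tool_pos: [0.4699, 0.1574, 0.109]
tcp_rot: [0.0, -0.105, 0.995, -0.0]
contact_force: [1.0, 0.6, -1.2]
finger_gap: 0.0093
grip_force: 35.0
```

```bash
python3 - <<'E'
from h import *
s=sense();print(s["tool_pos"],s["contact_force"],s["moment"]); d=rot(s["tcp_rot"]).T@(np.array([.4702,.1575,0])-s["tool_pos"]);print("remaining tool mm",d[:2]*1000)
S=read_camera("side");q=proj(S,[.472,.157,.06]).astype(int);print(q);print(s["joint_pos"])
save("f",S["frame"][q[0]-50:q[0]+25,q[1]-50:q[1]+50],7)
E
```

```text
[0.4698897  0.15737318 0.10895837] [ 1.0045489   0.61482533 -1.18736775] [ 0.02982666 -0.08963013 -0.00976373]
remaining tool mm [-0.2622259   0.06676144]
[195 275]
[ 8.62666730e-02  3.96514946e-01  1.75060010e+00  1.15443585e-05
  9.93852859e-01 -1.69432174e+00]
```

View pics/f.png

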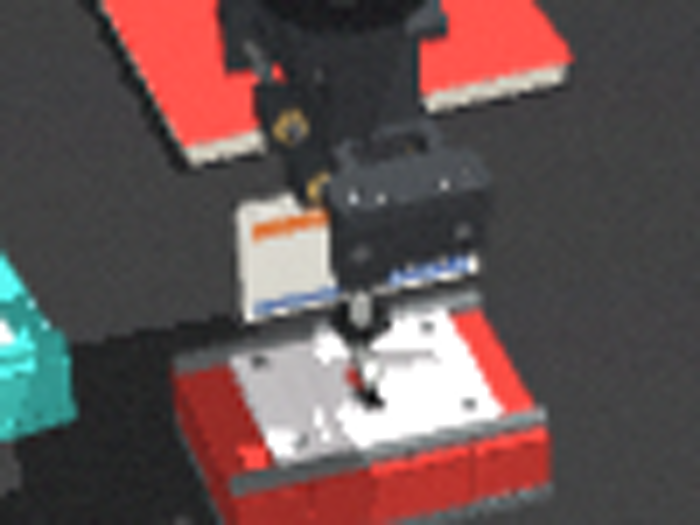

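The side view shows the crossbar right above the slot. Lowering gently.

Request:
play_rows --pt "0 0 0.4" --pt "0 0 0.8" --pt "0 0 1.0" --pt "0 0 1.15" --pt "0 0 1.3" --pt "0 0 1.4" --pt "0 0 1.4" --spin '[0,0,0,0,0,0,0]' --hand '[-1,-1,-1,-1,-1,-1,-1]'

```text
t: 9.95
tool_pos: [0.4694, 0.1573, 0.0946]
tcp_rot: [-0.0, -0.105, 0.995, -0.0]
contact_force: [-0.9, 1.0, -2.0]
finger_gap: 0.0095
grip_force: 35.0
```

Request:
play_rows --pt "0 0 0.1" --pt "0 0 0.2" --pt "0 0 0.3" --pt "0 0 0.4" --pt "0 0 0.5" --pt "0 0 0.6" --pt "0 0 0.6" --spin '[0,0,0,0,0,0,0]' --hand '[-1,-1,-1,-1,-1,-1,-1]'

```text
t: 10.65
tool_pos: [0.4694, 0.1573, 0.0886]
tcp_rot: [-0.0, -0.105, 0.995, 0.0]
contact_force: [0.1, 0.1, -1.6]
finger_gap: 0.0098
grip_force: 35.0
```

Request:
play_rows --pt "0 0 0.15" --pt "0 0 0.3" --pt "0 0 0.4" --pt "0 0 0.5" --pt "0 0 0.6" --pt "0 0 0.7" --pt "0 0 0.8" --pt "0 0 0.8" --spin '[0,0,0,0,0,0,0,0]' --hand '[-1,-1,-1,-1,-1,-1,-1,-1]'

```text
t: 11.45
tool_pos: [0.4695, 0.1573, 0.0808]
tcp_rot: [0.0, -0.105, 0.995, 0.0]
contact_force: [-1.4, 0.3, 4.3]
finger_gap: 0.0096
grip_force: 35.0
```

Request:
play_rows --pt "0 0 0.1" --pt "0 0 0.2" --pt "0 0 0.3" --pt "0 0 0.3" --spin '[0,0,0,0]' --hand '[-1,-1,-1,-1]'

```text
t: 11.85
tool_pos: [0.4695, 0.1573, 0.0779]
tcp_rot: [0.0, -0.105, 0.995, -0.0]
contact_force: [-2.3, -0.5, 7.1]
finger_gap: 0.0095
grip_force: 35.0
```

Request:
play_rows --pt "0 0 0.08" --pt "0 0 0.08" --pt "0 0.04 0.08" --pt "-0.01 0.07 0.08" --pt "-0.02 0.11 0.08" --pt "-0.03 0.14 0.08" --pt "-0.05 0.18 0.08" --pt "-0.07 0.21 0.08" --pt "-0.09 0.23 0.08" --pt "-0.12 0.26 0.08" --spin '[0,0,6,12,18,24,30,36,42,48]' --hand '[-1,-1,-1,-1,-1,-1,-1,-1,-1,-1]'

```text
t: 12.85
tool_pos: [0.4709, 0.1601, 0.0776]
tcp_rot: [0.001, 0.311, 0.95, 0.0]
contact_force: [0.2, -0.2, 7.5]
finger_gap: 0.0098
grip_force: 35.0
```

Request:
play_rows --pt "0 0.04 0" --pt "-0.01 0.07 0" --pt "-0.02 0.11 0" --pt "-0.03 0.14 0" --pt "-0.05 0.18 0" --pt "-0.07 0.21 0" --pt "-0.09 0.23 0" --pt "-0.09 0.23 0" --pt "-0.09 0.23 0" --spin '[6,12,18,24,30,36,42,42,42]' --hand '[-1,-1,-1,-1,-1,-1,-1,-1,-1]'

```text
t: 13.75
tool_pos: [0.473, 0.1615, 0.0776]
tcp_rot: [0.001, 0.629, 0.777, 0.001]
contact_force: [0.5, -0.6, 6.8]
finger_gap: 0.0096
grip_force: 35.0
```

```bash
python3 - <<'E'
from h import *
s=sense();m=rot(s["tcp_rot"]);print(s["tool_pos"],s["contact_force"],s["moment"],np.degrees(np.arctan2(m[1,1],m[0,1])),s["tool_pos"]+m@[-.0035,0,0])
E
```

```text
[0.47297094 0.16147189 0.07755601] [ 0.47949819 -0.64934424  6.81163713] [-0.08866593 -0.11310219  0.03482996] 12.004798653251461 [0.47369892 0.15804843 0.07755701]
```

Request:
play_rows --pt "0 0 -0.05" --pt "0 0 -0.1" --pt "0 0 -0.15" --pt "0 0 -0.2" --pt "0 0 -0.25" --pt "0 0 -0.3" --pt "0 0 -0.35" --pt "0 0 -0.4" --pt "0 0 -0.4" --spin '[0,0,0,0,0,0,0,0,0]' --hand '[-1,-1,-1,-1,-1,-1,-1,-1,-1]'

```text
t: 14.65
tool_pos: [0.4729, 0.1614, 0.0813]
tcp_rot: [0.001, 0.629, 0.777, 0.001]
contact_force: [2.7, 0.7, 4.8]
finger_gap: 0.01
grip_force: 35.0
```

Request:
play_rows --pt "0 0 -0.05" --pt "0 0 -0.1" --pt "0 0 -0.15" --pt "0 0 -0.15" --pt "0 0 -0.15" --spin '[0,0,0,0,0]' --hand '[-1,-1,-1,-1,-1]'

```text
t: 15.15
tool_pos: [0.4722, 0.1614, 0.0824]
tcp_rot: [0.0, 0.629, 0.777, 0.0]
contact_force: [4.5, 0.5, 4.5]
finger_gap: 0.0098
grip_force: 35.0
```

Request:
play_rows --pt "0 0 0" --pt "0 0 0" --pt "0 0 0" --spin '[0,0,0]' --hand '[-1,-1,-1]'

```text
t: 15.45
tool_pos: [0.4722, 0.1614, 0.0824]
tcp_rot: [0.0, 0.629, 0.777, 0.0]
contact_force: [4.0, 0.0, 4.1]
finger_gap: 0.0101
grip_force: 35.0
```

```bash
python3 - <<'E'
from h import *
s=sense();m=rot(s["tcp_rot"]);print(s["tool_pos"],s["contact_force"],s["moment"],np.degrees(np.arctan2(m[1,1],m[0,1])))
S=read_camera("side");q=proj(S,[.474,.158,.07]).astype(int);print(q)
save("g",S["frame"][q[0]-45:q[0]+30,q[1]-50:q[1]+50],7)
E
```

```text
[0.47217262 0.16141371 0.08240298] [3.99930192 0.01996453 4.07486621] [-0.03750122 -0.9125882   0.00405646] 12.016257105714994
[193 276]
```

View pics/g.png

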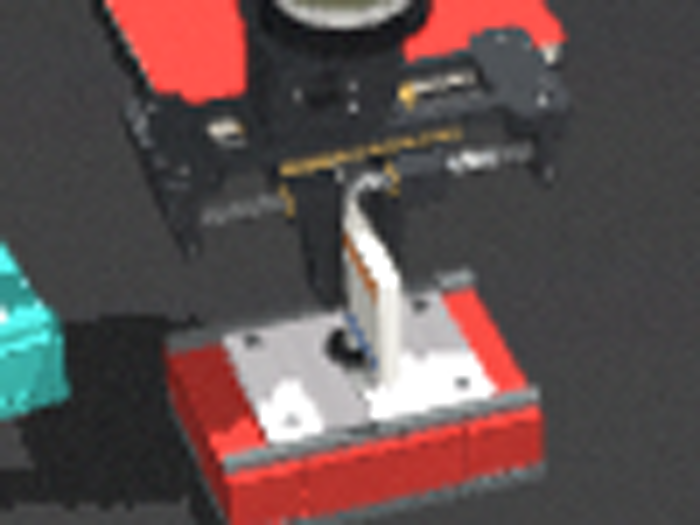

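Locked and upright as far as the picture shows, but a 4 N side load remains; relieving it with a small shift before letting go.

Request:
play_rows --pt "0 0.03 0" --pt "0 0.07 0" --pt "0 0.07 0" --pt "0 0.07 0" --spin '[0,0,0,0]' --hand '[-1,-1,-1,-1]'

```text
t: 15.9
tool_pos: [0.4724, 0.1615, 0.0822]
tcp_rot: [-0.0, 0.629, 0.777, -0.001]
contact_force: [0.1, -0.3, 4.1]
finger_gap: 0.0099
grip_force: 35.0
```

Side force gone. Easing up the last half millimetre.

Request:
play_rows --pt "0 0 -0.03" --pt "0 0 -0.06" --pt "0 0 -0.06" --pt "0 0 -0.06" --spin '[0,0,0,0]' --hand '[-1,-1,-1,-1]'

```text
t: 16.3
tool_pos: [0.4724, 0.1615, 0.0828]
tcp_rot: [-0.0, 0.629, 0.777, -0.0]
contact_force: [-1.2, -2.1, 1.8]
finger_gap: 0.0093
grip_force: 35.0
```

Request:
play_rows --pt "0 0 -0.03" --pt "0 0 -0.03" --pt "0 0 -0.03" --spin '[0,0,0]' --hand '[-1,-1,-1]'

```text
t: 16.6
tool_pos: [0.4724, 0.1615, 0.0829]
tcp_rot: [-0.0, 0.629, 0.777, -0.0]
contact_force: [-0.9, -2.8, -3.5]
finger_gap: 0.0096
grip_force: 35.0
```

The toggle rests against the notch top. Releasing.

Request:
play_rows --pt "0 0 0.01" --pt "0 0 0.01" --pt "0 0 0.01" --pt "0 0 0.01" --pt "0 0 0.01" --pt "0 0 0.01" --pt "0 0 0.01" --pt "0 0 0.01" --pt "0 0 0.01" --spin '[0,0,0,0,0,0,0,0,0]' --hand '[-0.75,-0.7,-0.6,-0.5,-0.4,-0.3,-0.2,-0.2,-0.2]'

```text
t: 17.5
tool_pos: [0.4728, 0.1616, 0.0832]
tcp_rot: [-0.0, 0.629, 0.777, 0.0]
contact_force: [-0.5, 0.5, -0.3]
finger_gap: 0.0349
grip_force: 0.0
```

Request:
play_rows --pt "0 0 -1" --pt "0 0 -3" --pt "0 0 -6" --pt "0 0 -10" --pt "0 0 -14" --pt "0 0 -18" --pt "-5 0 -18" --pt "-9 0 -18" --pt "-10 0 -18" --pt "-10 0 -18" --pt "-10 0 -18" --spin '[0,0,0,0,0,0,0,0,0,0,0]' --hand '[-0.2,-0.2,-0.2,-0.2,-0.2,-0.2,-0.2,-0.2,-0.2,-0.2,-0.2]'

```text
t: 18.6
tool_pos: [0.4934, 0.0645, 0.2635]
tcp_rot: [-0.0, 0.629, 0.777, 0.0]
contact_force: [0.7, 0.5, -0.3]
finger_gap: 0.0353
grip_force: 0.0
```

```bash
python3 - <<'E'
from h import *
S=read_camera("side");W=read_camera("wrist")
save("z",np.hstack([cv2.resize(S["frame"][145:235,215:335],(400,300)),cv2.resize(W["frame"],(400,300))]))
s=sense();print(s["t"],s["tool_pos"],s["contact_force"])
for r in trace(W,"panel")[:2]: print(r["point"],r["confidence"])
X=np.array([.4732,.158,0]); u=np.array([-.204,.979,0])
for z in(.073,.131): print(z,proj(W,X+u*.055+[0,0,z]),proj(W,X-u*.055+[0,0,z]))
E
```

```text
18.7 [0.49339223 0.06492459 0.26337499] [-0.06186035 -0.53028334 -0.03518146]
[72.3, 279.9] 0.6
0.073 [  1.93675022 280.83201184] [139.0752776  280.37256396]
0.131 [-20.20234273 280.59755461] [146.98312615 280.07267892]
```

View pics/z.png

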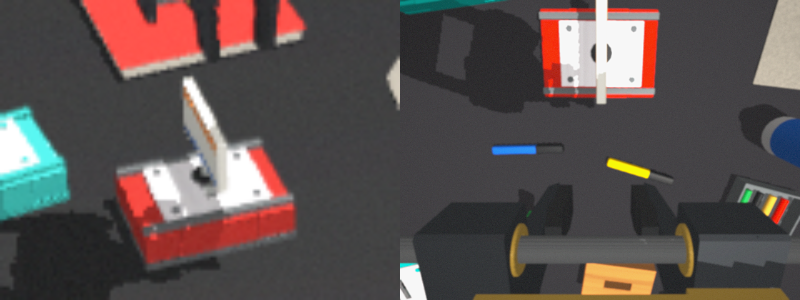

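The sign stands upright and square across the base, with its panel along the base's y at columns 279–280 as predicted. The gripper is clear of it.

```bash
python3 -c "
from h import *
print(finish_job())"
```

```text
the job is handed in; nothing more can be done
None
```

The job is handed in at about 19 s: the sign's toggle is locked in the red base's notch, the last pictures show the sign upright and square, it has been let go, and nothing else was touched that I could see.

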